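# Ease a heating mantle down off a flask with a ratchet rack lift

## Task

Take the heating mantle away from the flask with the hand lift: flick the sprung pawl clear of the ratchet wheel, ease the crank back slowly, over several seconds, until the bottom of the flask hangs about 30 mm above the mantle's rim, then snap the pawl back onto the wheel and let go. Do not touch the flask or the hot mantle and its platform, and leave the wash bottle, the tube rack and the beaker where they stand.

Things in the scene. Friction and masses are not known exactly. Their poses are not given: they have to be found in the camera images.
- lift: Grey cast-iron bench lift, fixed. Origin at bench level, in the middle of the gear housing; z up. The housing is 130 (x) x 64 (y) x 206 mm high; the base plate, 16 mm thick, spans x -135 to 115, y -55 to 135. The crank side is the -y face. The rack slides up and down through the housing at x = -30, y = 0; the rod that carries the flask stands at x = -30, y = 115.
- lift_shaft (a point): Point on the crank shaft's axis, 140 mm above the bench at lift x = 0, y = -102 (level with the middle of the crank handle). Axes as the lift's; the shaft runs along y. The 90 mm steel ratchet wheel (16 teeth, 22.5 deg apart) is on this shaft at lift y = -36 to -46.
- crank_handle (a point): Middle of the crank's wooden handle: a sleeve 29 mm thick and 78 mm long, parallel to the shaft (along lift y, from y = -63 to -141), turning freely on its pin, 80 mm from the shaft's axis. It circles the shaft in the upright x-z plane. The crank's flat arm moves at lift y = -54 to -62.
- crank (a joint): Crank angle in rad, 0 at the start; grows clockwise seen from the handle's side (top of the wheel towards lift +x), which lowers the mantle 22 mm per rad. At 0 the handle is at lift +x, 10 deg below level. A friction brake carries the load: with the pawl clear the lift stays where it is left, and about 2 to 5 N at the handle turns it down. With the pawl on, it cannot turn down.
- pawl (a joint): Pawl angle in rad: 0 to 0.16 resting on the wheel, 0.70 thrown clear against its stop. An over-centre spring snaps it to whichever side of 0.34 it is on (about 2 N at the finger pin), so it stays off by itself.
- pawl_finger (a point): Middle of the pawl's finger pin: a steel rod 12 mm thick parallel to the shaft, sticking out along lift -y from y = -40 to -107 (18 mm ball on its end), 60 mm from the pawl's bolt, which is at lift x = 50, z = 190 mm. Pawl on: pin at lift x = 48, z = 250, straight above the bolt; thrown clear: x = 87, z = 237. So it is pushed along lift +x to release, -x to set.
- mantle_rim (a point): Centre of the round top rim of the aluminium heating mantle (176 mm across, 105 mm high, half-round hollow 120 mm wide), level with the rim; z up. 468 mm above the bench at the start.
- carriage: What the rack carries: a round platform 220 mm across and 8 mm thick with the hot heating mantle on it, centred over lift x = -30, y = 0. Origin at the centre of the platform's underside, 113 mm below the rim: 355 mm above the bench at the start, 275 to 297 mm at the end. It overhangs the inner part of the crank handle's circle, so a hand comes in slanting from outside and above, from lift -y.
- flask: Round-bottomed glass flask (104 mm bulb) with its clamp on the lift's rod, over the mantle, fixed. Origin at the lowest point of the bulb; z up. At the start it hangs 28 to 50 mm below the level of the mantle's rim, in the hollow. Its height differs from time to time.
- wash_bottle: Bystander: white wash bottle, 72 mm thick, 200 mm high with its spout. Origin at the middle of its foot.
- tube_rack: Bystander: white pegged tube rack, 90 x 210 x 140 mm high. Origin at the middle of its foot, long side along its y.
- beaker: Bystander: glass beaker, 86 mm wide, 115 mm high. Origin at the middle of its foot.

How it is judged:
By the outcome, as a careful person would: the job done as asked, in the order asked, and still so for the second after the job is handed in, with the robot touching nothing.
It also fails if it takes over 58 s, if anything falls off the work surface, if the arm or the gripper's body presses on something with over 40 N, if the wrist force passes 120 N, or if a joint passes its speed limit or range.

## Robot

A 6-joint arm with a two-finger parallel gripper is mounted at the origin on the work surface. World frame = base frame: x ahead of the robot, y to its left, z up, the work surface at z = 0. Lengths are in m, angles in rad, forces in N, time in s.
With the tool pointing down it reaches from about 0.2 to 0.875 m from the base axis. Payload 3.4 kg.
Tool frame: the origin (TCP) lies on the centre line of the jaws, within the pads' length; the fingertips stand 17 mm ahead of it and the grasp point (between the pads) lies 2 mm behind it; z points along the fingers, y is the line along which they close (so a half turn about z gives the same grasp; the last joint's range is limited). The gripper opens to 94 mm and grips with 3 to 60 N. Pads are 16 mm wide; open, the fingers measure 119 mm over their backs; the gripper's body (75 mm by 177 mm) begins 78 mm behind the grasp point.
Start: joints at [-1.386, 0.276, 1.505, -0, 1.361, -0.121], TCP at [0.173, -0.548, 0.222] pointing down, gripper open.
Joint ranges: [-2.89, 2.89], [-0.75, 2.08], [0.22, 2.7], [-1.18, 4.32], [0.11, 2.71], [-2.7, 2.7]. Speed limits (rad/s): [2.57, 2.57, 3.14, 3.14, 3.14, 3.14].

## Interface

Orientations are given as [roll, pitch, yaw] about the fixed x, y, z axes, in that order (R = Rz(yaw) Ry(pitch) Rx(roll)).
In Python, from plant import sensors, vision, ticket gives the robot as it stands.
- The arm moves only by the shell command python3 -m inch 'ROWS' [FORCE]. ROWS is JSON, a list of rows, each a list of 3 entries, a list of its own where there are three numbers: the turn, a rotation vector about the tool's x, y, z in rad, then the shift along the tool's x, y, z in m, then the closure in counts, from 0 (fully open) to 255 (shut). A call has 1 to 20 rows; each row is the pose to reach, as a shift and turn from the pose commanded when the call began, along the tool's axes at that moment; what a row does not reach only later rows make up. A row lasts 1/10 s, in which the tool goes at most 50 mm and 8.59 degrees, less where a joint would pass 70% of its speed; a pose out of reach is approached as far as the arm can. A call with a gripper value outside its range is refused whole. The fingers move at their own pace and stop on an object; FORCE is the grip in N (left out, the last holds). Time passes only in rows, so rows that repeat a pose let the fingers close. It gives the time, the measured TCP pose, the force, the opening and the grip force at its end, in the units of the state.
- sensors.sense(): the state, without advancing time (a new reading comes with each control period).
- vision.read_camera(name): name is "scene" or "top"; returns a dict with "image" (480x640x3 uint8, blue, green, red), "depth" (480x640 float32, m along the optical axis (not along the pixel's ray), 0 where there is no reading), "mtx" (3x3 intrinsics, pixels), "k1" (the pictures are not rectified: a ray, as slopes to the right and down, at radius r is drawn at 1 + k1 r^2 times it, then the intrinsics apply), "cam_to_world" (4x4, takes a point from camera to world coordinates). Camera axes: x right, y down, z forward; pixel columns grow to the right and rows downward; lengths in m; the calibration is good to about 2 mm. A picture is of the moment at which its call begins.
- ticket.sign_off(): hands the job in; it is judged then, once.
The state is a dict: "clock": time; "joint_positions": joint angles; "dq": joint speeds; "effort": joint torques, N m; "tcp_pos": TCP position; "tool_rot": TCP orientation; "contact_force": force on the tool from outside, world axes, zero at the start; "moment": the same for the moment, N m; "opening": finger opening in m; "grasp_force": force on a finger pad.
Only numpy, scipy, OpenCV 4.12 (cv2) and the standard library are available. Lean on these libraries where they do the work, as an engineer would, in place of code of your own. Each camera call takes 0.05 s, during which the arm holds its last target. There are 200 camera calls.

## Working session

There is one attempt and no reset: what is moved stays moved. The work goes in short steps, Python scripts to look and compute and a shell command to move; the robot and the scene stay as the last step left them, time stands still between calls to the robot, and variables do not carry over. Pictures are saved under pics/ and viewed, at most 10 in all, crops included, and the job is handed in when it is done.

```bash
mkdir -p pics; ls; cat > h.py <<'E'
import numpy as np, cv2, pickle
from plant import sensors, vision, ticket
def snap(n,f):
    c=vision.read_camera(n); cv2.imwrite(f'pics/{f}.png',c['image']); pickle.dump(c,open(f'{f}.pkl','wb')); return c
def load(f): return pickle.load(open(f'{f}.pkl','rb'))
def cloud(c):
    v,u=np.mgrid[0:480,0:640]
    p=np.stack([u.ravel(),v.ravel()],1).astype(float)[:,None]
    n=cv2.undistortPoints(p,c['mtx'],np.array([c['k1'],0,0,0,0.]))[:,0]
    d=c['depth'].ravel()[:,None]
    P=np.hstack([n*d,d,np.ones_like(d)])@c['cam_to_world'].T
    P=P[:,:3]; P[d[:,0]==0]=np.nan
    return P.reshape(480,640,3)
E
python3 - <<'E'
from h import *
for n in ['scene','top']:
    c=snap(n,n+'0'); print(c['mtx'],c['k1'],c['cam_to_world'])
print(sensors.sense())
E
```

```text
pics
[[438.4891463    0.         312.10925082]
 [  0.         438.4891463  235.61698405]
 [  0.           0.           1.        ]] -0.10955216618718268 [[-0.863447    0.47528548 -0.1690059   0.77014937]
 [ 0.50443585  0.81482499 -0.28566539  0.29094253]
 [ 0.00193762 -0.33190955 -0.94330922  1.49054715]
 [ 0.          0.          0.          1.        ]]
[[493.55581039   0.         325.90282096]
 [  0.         493.55581039 242.01679794]
 [  0.           0.           1.        ]] 0.024428242976887175 [[ 0.00792627 -0.99240608  0.1227491   0.38229926]
 [-0.99982704 -0.00993051 -0.01572481 -0.03854802]
 [ 0.01682436 -0.12260323 -0.99231315  1.53361804]
 [ 0.          0.          0.          1.        ]]
{'clock': 0.1, 'joint_positions': array([-1.38598095e+00,  2.76544047e-01,  1.50595258e+00,  5.04186424e-05,
        1.36070736e+00, -1.20996832e-01]), 'dq': array([-0.00079375, -0.00083142, -0.00240934, -0.00059403, -0.00240538,
        0.00257464]), 'effort': array([ 1.41467917e-03, -4.05454552e+01, -2.37779081e+01,  7.04158796e-02,
        2.99303653e-02, -5.49220420e-05]), 'tcp_pos': array([ 0.17304381, -0.54786529,  0.22170571]), 'tool_rot': array([-3.13999905e+00, -2.43423166e-04,  3.05801465e-01]), 'contact_force': array([-0.74438653,  0.52272439, -0.66693746]), 'moment': array([-0.03731948,  0.016729  ,  0.01239622]), 'grasp_force': 0.0, 'opening': 0.0938162435399946}
```

View pics/scene0.png

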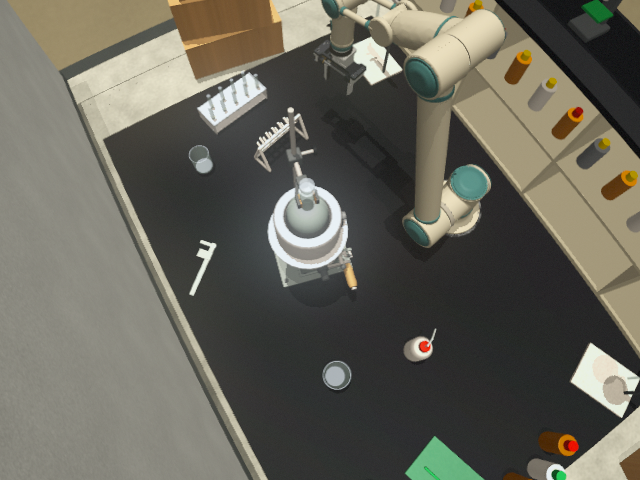

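View pics/top0.png

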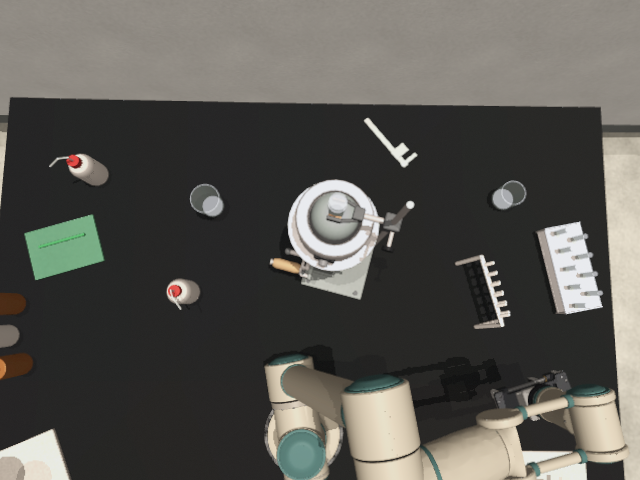

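The scene picture shows the lift at about (310,230) with the orange crank handle at (350,275). The top picture shows the mantle at (335,222), handle (285,267), clamp rod (395,222) and base plate (340,280). The crank side faces world +y, and lift +x points towards the robot.

```bash
python3 - <<'E'
from h import *
for n in ['top0','scene0']:
    c=load(n);P=cloud(c);im=c['image'].astype(int)
    if n=='top0': reg=np.zeros((480,640),bool);reg[170:310,260:420]=1
    else: reg=np.zeros((480,640),bool);reg[100:300,250:370]=1
    z=P[...,2]
    m=reg&(abs(z-.468)<.006); q=P[m]
    (x,y),r=cv2.minEnclosingCircle(q[:,:2].astype(np.float32)); print(n,'rim',len(q),x,y,r, np.median(q[:,2]))
    A=np.c_[q[:,:2],np.ones(len(q))]
    hsv=cv2.cvtColor(c['image'],cv2.COLOR_BGR2HSV)
    w=reg&(hsv[...,0]>8)&(hsv[...,0]<25)&(hsv[...,1]>90)&(hsv[...,2]>100); q=P[w]; q=q[q[:,2]>.05]
    print('handle',len(q),np.median(q,0),q.min(0),q.max(0)); 
    mu=q[:,:2].mean(0);U,S,V=np.linalg.svd(q[:,:2]-mu);print(mu,V[0],np.ptp((q[:,:2]-mu)@V[0]))
    m=reg&(z>.008)&(z<.025);q=P[m];print('base',len(q),cv2.minAreaRect(q[:,:2].astype(np.float32)),np.median(q[:,2]))
    m=reg&(z>.5);q=P[m];print('hi',len(q),q[q[:,2].argmax()])
    for a in np.arange(.5,.85,.05):
        q=P[reg&(z>a)&(z<a+.05)]; print(round(a,2),len(q),np.median(q,0) if len(q) else '')
    m=reg&(z>.225)&(z<.28);q=P[m];print('pin',len(q),np.round(q[::max(1,len(q)//25)],3).tolist())
for n,(a,b,cc,d) in {'top0':(170,310,250,430),'scene0':(170,310,240,400)}.items():
    im=load(n)['image'][a:b,cc:d]; cv2.imwrite(f'pics/{n}c.png',cv2.resize(im,None,fx=4,fy=4,interpolation=cv2.INTER_CUBIC))
E
```

```text
top0 rim 2375 0.5615062713623047 -0.08685281872749329 0.10188377648591995 0.46675453391821375
handle 219 [0.48626368 0.04914905 0.13619791] [ 0.46872051 -0.07905522  0.12105132] [0.56095648 0.09162188 0.58849268]
[0.49019592 0.0451926 ] [-0.3084574   0.95123816] 0.18151712399765596
base 1426 ((0.5795623064041138, -0.10514795780181885), (0.42720356583595276, 0.47000765800476074), 3.2479209899902344) 0.014836777890909758
hi 2479 [ 0.53768423 -0.1834561   0.75801562]
0.5 1028 [ 0.55020365 -0.05844341  0.52038721]
0.55 915 [ 0.5452671  -0.1483879   0.57879666]
0.6 383 [ 0.56257813 -0.07427897  0.64099443]
0.65 52 [ 0.53660747 -0.18063681  0.67717907]
0.7 51 [ 0.53703499 -0.1805757   0.72520611]
0.75 50 [ 0.54131184 -0.1837594   0.75498529]
0.8 0 
pin 71 [[0.535, -0.188, 0.271], [0.534, -0.187, 0.256], [0.524, 0.043, 0.252], [0.522, 0.048, 0.25], [0.521, 0.042, 0.254], [0.521, 0.037, 0.254], [0.519, 0.045, 0.255], [0.518, 0.039, 0.259], [0.518, 0.034, 0.257], [0.516, 0.05, 0.252], [0.515, 0.044, 0.26], [0.516, 0.039, 0.259], [0.516, 0.034, 0.256], [0.516, 0.029, 0.253], [0.516, 0.024, 0.2
[... 1283 characters left out ...]
 [0.507, 0.009, 0.251], [0.514, 0.009, 0.251], [0.51, 0.013, 0.255], [0.504, 0.015, 0.252], [0.512, 0.016, 0.255], [0.507, 0.019, 0.256], [0.515, 0.02, 0.264], [0.507, 0.02, 0.251], [0.515, 0.021, 0.258], [0.51, 0.024, 0.256], [0.514, 0.025, 0.257], [0.509, 0.028, 0.255], [0.513, 0.03, 0.258], [0.519, 0.028, 0.253], [0.514, 0.031, 0.252], [0.52, 0.034, 0.26], [0.513, 0.036, 0.254], [0.52, 0.036, 0.256], [0.517, 0.04, 0.264], [0.509, 0.041, 0.252], [0.52, 0.04, 0.259], [0.515, 0.043, 0.257], [0.524, 0.041, 0.257], [0.519, 0.044, 0.259], [0.514, 0.047, 0.258], [0.525, 0.043, 0.254], [0.521, 0.047, 0.262], [0.516, 0.05, 0.261], [0.526, 0.045, 0.252], [0.521, 0.048, 0.254], [0.515, 0.05, 0.247]]
```

View pics/top0c.png

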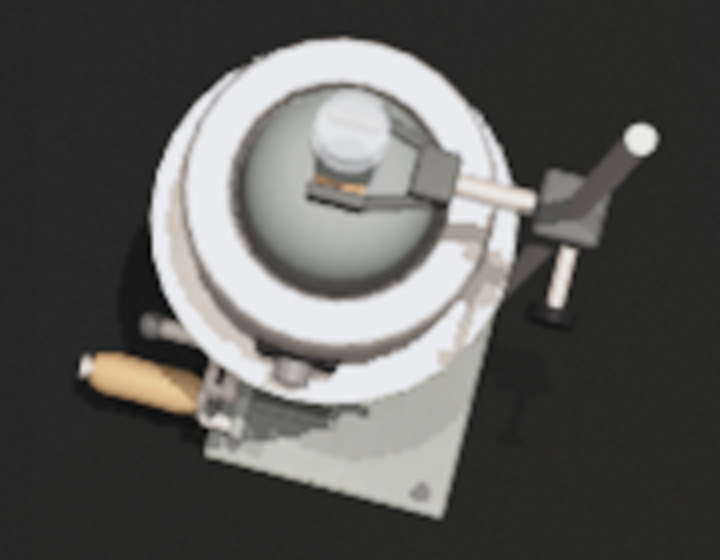

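View pics/scene0c.png

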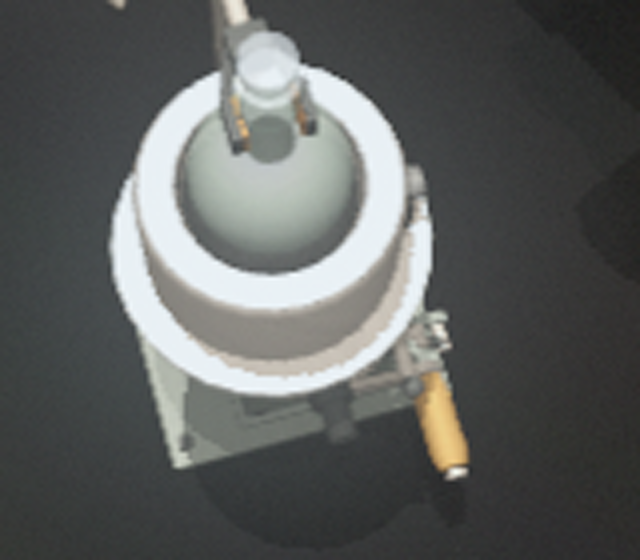

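The crops show the pin with its ball at the left (150,325 in the top crop), handle (85–200, 365–410) and plate edge from (205,455) to (440,515), giving a yaw of about 166°. The bulb is visible in the hollow.

```bash
cat > fit.py <<'E'
from h import *
from scipy.optimize import least_squares as LS
def rot(y): return np.array([[np.cos(y),-np.sin(y)],[np.sin(y),np.cos(y)]])
E
python3 - <<'E'
from fit import *
for n in ['top0','scene0']:
    c=load(n);P=cloud(c);z=P[...,2]
    q=P[np.isfinite(z)]
    near=q[(np.hypot(q[:,0]-.565,q[:,1]+.075)<.2)]
    rim=near[abs(near[:,2]-.467)<.004]
    # outer boundary per angle bin
    cx=np.array([.565,-.075])
    for it in range(4):
        a=np.arctan2(*(rim[:,:2]-cx).T[::-1]); r=np.hypot(*(rim[:,:2]-cx).T)
        E=np.array([rim[(abs(a-t)<.06)&(r<.096)][:,:2][r[(abs(a-t)<.06)&(r<.096)].argmax()] for t in np.arange(-3.1,3.1,.12) if ((abs(a-t)<.06)&(r<.096)).any()])
        s=LS(lambda p:np.hypot(E[:,0]-p[0],E[:,1]-p[1])-p[2],[*cx,.088],loss='soft_l1',f_scale=.002); cx=s.x[:2]
    print(n,'rim',s.x,np.median(rim[:,2]))
    b=near[(near[:,2]>.475)&(near[:,2]<.525)&(np.hypot(*(near[:,:2]-cx).T)<.05)]
    s2=LS(lambda p:np.linalg.norm(b-p[:3],axis=1)-.052,[*cx,.48],loss='soft_l1',f_scale=.002)
    s3=LS(lambda p:np.linalg.norm(b-p[:3],axis=1)-p[3],[*cx,.48,.052],loss='soft_l1',f_scale=.002)
    print('bulb',len(b),s2.x,'bottom',s2.x[2]-.052,s3.x,np.median(abs(s2.fun)))
    rod=near[near[:,2]>.66]; rod=rod[np.hypot(rod[:,0]-.54,rod[:,1]+.181)<.02]; rc=np.median(rod[:,:2],0)
    s=LS(lambda p:np.hypot(rod[:,0]-p[0],rod[:,1]-p[1])-.006,rc,loss='soft_l1',f_scale=.002);print('rod',rc,s.x,len(rod))
    d=rc-cx;print('yaw rod',np.degrees(np.arctan2(d[1],d[0]))-90+360,np.hypot(*d))
    hsv=cv2.cvtColor(c['image'],cv2.COLOR_BGR2HSV)
    w=(hsv[...,0]>8)&(hsv[...,0]<25)&(hsv[...,1]>90)&(hsv[...,2]>100)&(abs(z-.135)<.02)&(np.hypot(P[...,0]-.49,P[...,1]-.05)<.07)
    h=P[w];mu=h.mean(0);V=np.linalg.svd(h-mu)[2][0];V*=np.sign(V[1]);t=(h-mu)@V
    print('handle',len(h),mu,V,'yaw',np.degrees(np.arctan2(V[1],V[0]))+90,'ends',mu+V*t.min(),mu+V*t.max(),h[:,2].max())
    p=near[(near[:,2]>.235)&(near[:,2]<.275)&(near[:,1]>-.01)];mu=p.mean(0);V=np.linalg.svd(p-mu)[2][0];V*=np.sign(V[1]);t=(p-mu)@V
    print('pin',len(p),mu,V,np.degrees(np.arctan2(V[1],V[0]))+90,mu+V*t.max())
    m=(abs(z-.0155)<.004)&(np.hypot(P[...,0]-.5,P[...,1]+.07)<.17)
    m=cv2.morphologyEx(m.astype(np.uint8),cv2.MORPH_OPEN,np.ones((3,3)))>0
    bp=P[m][:,:2];
    for yaw in (164,165,166,167,168):
        l=(bp-cx)@rot(np.radians(yaw)); print(yaw,np.percentile(l[:,0],[.5,99.5])-.03,np.percentile(l[:,1],[.5,99.5]))
E
```

```text
top0 rim [ 0.56843833 -0.07299356  0.0857209 ] 0.46679626555869846
bulb 721 [ 0.56826383 -0.07292216  0.48429503] bottom 0.4322950341640268 [ 0.5682033  -0.07288022  0.48517272  0.05146101] 0.0006879883746998897
rod [ 0.53827472 -0.18158051] [ 0.54143379 -0.18434572] 145
yaw rod 164.47561283644654 0.11269857448696154
handle 207 [0.48655539 0.05183021 0.135625  ] [0.22500843 0.97411517 0.02169896] yaw 166.99351017223387 ends [0.47818414 0.01558906 0.13481771] [0.49545493 0.09035845 0.13648324] 0.1443120832312379
pin 67 [0.51309821 0.03416418 0.25424286] [0.32244524 0.94570262 0.04093428] 161.1727597648919 [0.51826593 0.04932062 0.2548989 ]
164 [-0.01159768  0.11227644] [-0.04613757  0.13487133]
165 [-0.00935431  0.11321299] [-0.04855703  0.13370004]
166 [-0.00711722  0.11461094] [-0.05096169  0.13298435]
167 [-0.00488711  0.11587964] [-0.05335083  0.13247101]
168 [-0.00266464  0.11771195] [-0.05572372  0.13200569]
scene0 rim [ 0.56998173 -0.07094347  0.08539293] 0.46771851336119075
bulb 633 [ 0.56921789 -0.07238068  0.48568813] bottom 0.43368813128003275 [ 0.56938167 -0.07208373  0.48672267  0.05129397] 0.0006985861991588502
rod [ 0.54374703 -0.17912013] [ 0.54143437 -0.18341621] 177
yaw rod 166.367972170043 0.11131238960188027
handle 188 [0.4918308  0.05854768 0.13775036] [ 0.29438205  0.95488307 -0.03921139] yaw 162.86592979600007 ends [0.47916223 0.01745481 0.1394378 ] [0.50202302 0.09160803 0.13639277] 0.14746575529433814
pin 66 [0.51438884 0.03080055 0.2550177 ] [0.27297703 0.96096285 0.04509924] 164.14194580644676 [0.51977699 0.0497685  0.25590789]
164 [-0.12879915  0.10319551] [-0.05430126  0.02288935]
165 [-0.12854133  0.10300083] [-0.05326708  0.02439535]
166 [-0.1282535   0.10276564] [-0.05344508  0.02589391]
167 [-0.12793573  0.10249001] [-0.05457747  0.02738459]
168 [-0.12758813  0.10217402] [-0.05595982  0.02886693]
```

```bash
cat > nav.py <<'E'
from h import *
from scipy.spatial.transform import Rotation as Ro
X=np.array([-.9703,.2419,0]);Y=np.array([-.2419,-.9703,0]);Z=np.array([0,0,1.]);O=np.array([.5397,-.0652,0])
def W(x,y,z): return O+X*x/1e3+Y*y/1e3+Z*z/1e3
def L(p): d=np.array(p)-O; return np.round(1e3*np.array([d@X,d@Y,d@Z]),1)
zt=(Y-Z)/2**.5; yt=-X; RT=Ro.from_matrix(np.c_[np.cross(yt,zt),yt,zt])
def cur():
    s=sensors.sense(); return s,np.array(s['tcp_pos']),Ro.from_euler('xyz',s['tool_rot'])
def to(p,R=RT,p0=None,R0=None):
    s,a,b=cur(); p0=a if p0 is None else p0; R0=b if R0 is None else R0
    t=(R0.inv()*R).as_rotvec(); d=R0.inv().apply(np.array(p)-p0)
    print('turn',np.round(t,4),'shift',np.round(d,4),'rows',np.linalg.norm(t)/.15,np.linalg.norm(d)/.05)
E
python3 - <<'E'
from nav import *
for n in ['top0','scene0']:
    P=cloud(load(n)); z=P[...,2]
    m=(z>.03)&(z<.24)&(P[...,0]>.25)&(P[...,0]<.85)&(P[...,1]>.12)&(P[...,1]<.6)
    k,lab,st,_=cv2.connectedComponentsWithStats(m.astype(np.uint8))
    for i in range(1,k):
        if st[i,4]>40: q=P[lab==i]; print(n,np.median(q,0).round(3),q.min(0).round(3),q.max(0).round(3))
D=Ro.from_euler('xyz',[np.pi,0,.306])
print(RT.as_euler('xyz'))
to([.25,-.28,.38],Ro.from_euler('xyz',[np.pi,0,.75]))
print(W(48,-196,356)); to([.30,.12,.42],Ro.from_euler('xyz',[np.pi,0,1.33]),np.array([.25,-.28,.38]),Ro.from_euler('xyz',[np.pi,0,.75]))
to(W(62,-206,366),RT,np.array([.30,.12,.42]),Ro.from_euler('xyz',[np.pi,0,1.33]))
E
```

```text
top0 [0.694 0.307 0.084] [0.642 0.252 0.03 ] [0.726 0.337 0.121]
top0 [0.411 0.344 0.123] [0.364 0.322 0.031] [0.448 0.396 0.207]
scene0 [0.428 0.357 0.124] [0.368 0.325 0.03 ] [0.453 0.397 0.204]
scene0 [0.672 0.297 0.093] [0.643 0.254 0.03 ] [0.728 0.339 0.123]
[-3.14159265  0.78539759  1.32647251]
turn [-0.0015 -0.0006 -0.4442] shift [ 0.1541 -0.2325 -0.1579] rows 2.9613414538961513 6.410340048502581
[0.540538 0.13659  0.356   ]
turn [-0.    0.   -0.58] shift [ 0.3092 -0.2586 -0.04  ] rows 3.8666666666666667 8.101851640211638
turn [ 0.0014 -0.7854  0.0033] shift [0.0835 0.2157 0.054 ] rows 5.236033989940227 4.750105684550608
```

```bash
python3 -m inch '[[[0,0,-0.2],[0.05,-0.08,-0.05],119],[[0,0,-0.444],[0.154,-0.2325,-0.158],119],[[0,0,-0.444],[0.154,-0.2325,-0.158],119],[[0,0,-0.444],[0.154,-0.2325,-0.158],119],[[0,0,-0.444],[0.154,-0.2325,-0.158],119],[[0,0,-0.444],[0.154,-0.2325,-0.158],119],[[0,0,-0.444],[0.154,-0.2325,-0.158],119],[[0,0,-0.444],[0.154,-0.2325,-0.158],119],[[0,0,-0.444],[0.154,-0.2325,-0.158],119]]'
python3 - <<'E'
from nav import *
to([.30,.12,.42],Ro.from_euler('xyz',[np.pi,0,1.33])); print(sensors.sense()['joint_positions'])
E
```

```text
clock: 1.0
tcp_pos: [0.2498, -0.2805, 0.38]
tool_rot: [3.141, 0.001, 0.751]
contact_force: [-0.7, -0.7, -0.0]
opening: 0.0501
grasp_force: 0.0
turn [-1.000e-04  8.000e-04 -5.794e-01] shift [ 0.3098 -0.2587 -0.0403] rows 3.862930352053647 8.112554581728114
[-1.02825759e+00 -8.92964420e-02  1.54271240e+00 -7.69802172e-04
  1.68790056e+00 -2.08112315e-01]
```

```bash
python3 -m inch '[[[0,0,-0.58],[0.31,-0.259,-0.04],119],[[0,0,-0.58],[0.31,-0.259,-0.04],119],[[0,0,-0.58],[0.31,-0.259,-0.04],119],[[0,0,-0.58],[0.31,-0.259,-0.04],119],[[0,0,-0.58],[0.31,-0.259,-0.04],119],[[0,0,-0.58],[0.31,-0.259,-0.04],119],[[0,0,-0.58],[0.31,-0.259,-0.04],119],[[0,0,-0.58],[0.31,-0.259,-0.04],119],[[0,0,-0.58],[0.31,-0.259,-0.04],119],[[0,0,-0.58],[0.31,-0.259,-0.04],119],[[0,0,-0.58],[0.31,-0.259,-0.04],119]]'
python3 - <<'E'
from nav import *
to(W(48,-206,366)); print(sensors.sense()['joint_positions'])
E
```

```text
clock: 2.1
tcp_pos: [0.3009, 0.1191, 0.4194]
tool_rot: [-3.14, 0.002, 1.328]
contact_force: [-0.6, 0.3, 0.1]
opening: 0.0499
grasp_force: 0.0
turn [-0.0013 -0.7831  0.0017] shift [0.0849 0.2285 0.0528] rows 5.220598973593544 4.988123172209898
[ 1.62317859e-01 -1.70444634e-01  1.51556579e+00 -1.42391143e-03
  1.79909473e+00  4.05259449e-01]
```

```bash
python3 -m inch '[[[0,-0.15,0],[0.02,0.02,0],119],[[0,-0.3,0],[0.04,0.05,0],119],[[0,-0.45,0],[0.06,0.1,0.02],119],[[0,-0.6,0],[0.085,0.15,0.04],119],[[0,-0.75,0],[0.085,0.2,0.053],119],[[0,-0.784,0],[0.085,0.2285,0.053],119],[[0,-0.784,0],[0.085,0.2285,0.053],119],[[0,-0.784,0],[0.085,0.2285,0.053],119],[[0,-0.784,0],[0.085,0.2285,0.053],119]]'
python3 - <<'E'
from nav import *
s,p,R=cur();print(L(p),s['joint_positions']);to(W(48,-206,366))
snap('top','top1');snap('scene','scene1')
a=cv2.imread('pics/top1.png')[150:350,180:440];b=cv2.imread('pics/scene1.png')[170:370,220:480]
cv2.imwrite('pics/c1.png',cv2.resize(np.vstack([a,b]),None,fx=1.5,fy=1.5))
for y in(-90,):to(W(48,y,250))
E
```

```text
clock: 3.0
tcp_pos: [0.5422, 0.146, 0.3685]
tool_rot: [3.141, 0.783, 1.325]
contact_force: [-0.5, -0.3, 0.0]
opening: 0.0501
grasp_force: 0.0
[  48.7 -205.6  368.5] [ 0.48959338  0.50040958  1.06065574 -0.63960192  2.07134416  0.56315739]
turn [-0.0005 -0.002  -0.0009] shift [0.002  0.0007 0.0014] rows 0.015256997119810097 0.051838351202058264
turn [ 0.0024 -0.0035 -0.0005] shift [0.0015 0.001  0.1668] rows 0.028578524960881608 3.3360114709687583
```

View pics/c1.png

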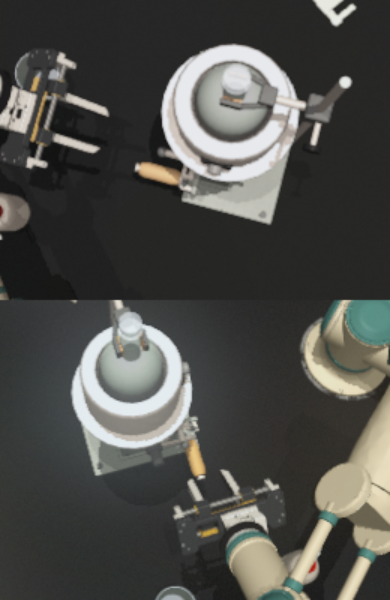

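The gripper is slanted in from lift −y with its fingers straddling the pin line: (100,120) in the top half, (210,485) in the scene half. Both look aligned, so I go in.

```bash
python3 -m inch '[[[0,0,0],[0.002,0.001,0.04],119],[[0,0,0],[0.002,0.001,0.08],119],[[0,0,0],[0.002,0.001,0.12],119],[[0,0,0],[0.002,0.001,0.15],119],[[0,0,0],[0.002,0.001,0.167],119],[[0,0,0],[0.002,0.001,0.167],119],[[0,0,0],[0.002,-0.01,0.167],119],[[0,0,0],[0.002,-0.018,0.167],119],[[0,0,0],[0.002,-0.023,0.167],119],[[0,0,0],[0.002,-0.028,0.168],119],[[0,0,0],[0.002,-0.033,0.168],119],[[0,0,0],[0.002,-0.038,0.169],119],[[0,0,0],[0.002,-0.043,0.17],119],[[0,0,0],[0.002,-0.048,0.171],119],[[0,0,0],[0.002,-0.05,0.172],119]]'
python3 - <<'E'
from nav import *
s,p,R=cur();print(L(p));snap('top','top2');c=snap('scene','scene2')
for n in('top2','scene2'):
    P=cloud(load(n)).reshape(-1,3);P=P[np.isfinite(P[:,2])];l=np.array([(P-O)@X,(P-O)@Y,(P-O)@Z]).T*1e3
    q=l[(l[:,1]>-100)&(l[:,1]<-50)&(l[:,0]>35)&(l[:,0]<110)&(abs(l[:,2]-245)<22)]
    print(len(q),q[::max(1,len(q)//30)].round().tolist())
E
```

```text
clock: 4.6
tcp_pos: [0.4646, 0.0439, 0.2441]
tool_rot: [-3.141, 0.784, 1.33]
contact_force: [0.1, -0.5, -0.1]
opening: 0.0502
grasp_force: 0.0
[ 99.2 -87.7 244.1]
149 [[66.0, -99.0, 264.0], [66.0, -91.0, 261.0], [69.0, -90.0, 261.0], [65.0, -81.0, 248.0], [71.0, -87.0, 257.0], [67.0, -78.0, 244.0], [75.0, -91.0, 262.0], [71.0, -82.0, 252.0], [78.0, -96.0, 250.0], [75.0, -86.0, 254.0], [73.0, -76.0, 250.0], [79.0, -97.0, 235.0], [76.0, -81.0, 249.0], [73.0, -71.0, 240.0], [77.0, -82.0, 224.0], [76.0, -71.0, 240.0], [84.0, -93.0, 242.0], [89.0, -99.0, 251.0], [86.0, -89.0, 241.0], [83.0, -79.0, 241.0], [91.0, -96.0, 244.0], [88.0, -86.0, 242.0], [85.0, -76.0, 244.0], [83.0, -66.0, 240.0], [93.0, -93.0, 244.0], [89.0, -83.0, 235.0], [87.0, -73.0, 246.0], [85.0, -63.0, 243.0], [96.0, -98.0, 239.0], [92.0, -83.0, 236.0], [90.0, -72.0, 241.0], [87.0, -62.0, 243.0], [84.0, -52.0, 241.0], [92.0, -69.0, 240.0], [89.0, -59.0, 241.0], [93.0, -66.0, 233.0], [90.0, -56.0, 235.0], [92.0, -53.0, 234.0]]
97 [[89.0, -51.0, 243.0], [87.0, -55.0, 246.0], [85.0, -55.0, 238.0], [81.0, -56.0, 237.0], [90.0, -59.0, 237.0], [85.0, -63.0, 244.0], [81.0, -65.0, 242.0], [90.0, -67.0, 241.0], [86.0, -70.0, 244.0], [82.0, -72.0, 244.0], [90.0, -74.0, 243.0], [81.0, -74.0, 242.0], [90.0, -77.0, 241.0], [73.0, -77.0, 249.0], [86.0, -79.0, 243.0], [64.0, -77.0, 245.0], [73.0, -79.0, 244.0], [85.0, -82.0, 243.0], [65.0, -82.0, 251.0], [73.0, -86.0, 254.0], [85.0, -84.0, 237.0], [64.0, -86.0, 254.0], [71.0, -90.0, 262.0], [83.0, -88.0, 243.0], [93.0, -89.0, 237.0], [68.0, -92.0, 261.0], [76.0, -95.0, 261.0], [87.0, -93.0, 244.0], [66.0, -96.0, 265.0], [87.0, -96.0, 243.0], [64.0, -89.0, 233.0], [82.0, -98.0, 246.0], [64.0, -97.0, 247.0]]
```

The pawl is clear (pin near x=87, z=237). Next I withdraw and go to the handle.

```bash
python3 -m inch '[[[0,0,0],[0,0.006,0],119],[[0,0,0],[0,0.012,0],119],[[0,0,0],[0,0.012,-0.03],119],[[0,0,0],[0,0.012,-0.07],119],[[0,0,0],[0,0.012,-0.11],95],[[0,0,0],[0,0.012,-0.13],95],[[0,0,0],[0,0.012,-0.13],95]]'
python3 - <<'E'
from nav import *
s,p,R=cur();print(L(p));to(W(79,-207,213));to(W(79,-118.6,124.6))
E
```

```text
clock: 5.4
tcp_pos: [0.5007, 0.1317, 0.3374]
tool_rot: [3.136, 0.781, 1.327]
contact_force: [0.3, -0.4, -0.5]
opening: 0.0585
grasp_force: 0.0
[  85.5 -181.7  337.4]
turn [ 0.0059 -0.0043  0.0005] shift [0.1056 0.0061 0.0705] rows 0.04888619688213933 2.5420991338846815
turn [ 0.0059 -0.0043  0.0005] shift [0.105  0.0054 0.1955] rows 0.04888619688213933 4.440517159029128
```

```bash
python3 -m inch '[[[0,0,0],[0.04,0.003,0.01],95],[[0,0,0],[0.08,0.006,0.04],95],[[0,0,0],[0.1055,0.006,0.07],95],[[0,0,0],[0.1055,0.006,0.07],95],[[0,0,0],[0.105,0.006,0.11],95],[[0,0,0],[0.105,0.006,0.15],95],[[0,0,0],[0.105,0.006,0.18],95],[[0,0,0],[0.105,0.006,0.1955],95],[[0,0,0],[0.105,0.006,0.1955],95],[[0,0,0],[0.105,0.006,0.1955],95]]' && python3 -m inch '[[[0,0,0],[0,0,0],215],[[0,0,0],[0,0,0],215],[[0,0,0],[0,0,0],215],[[0,0,0],[0,0,0],215],[[0,0,0],[0,0,0],215],[[0,0,0],[0,0,0],215]]' 20
python3 - <<'E'
from nav import *
s,p,R=cur();print(L(p),s['contact_force'])
p0=L(p)
a0=-10
for st in range(0,170,13):
    a=np.radians(a0-st); d=np.array([80*np.cos(a)-80*np.cos(np.radians(-10)),0,80*np.sin(a)-80*np.sin(np.radians(-10))])
    w=(X*d[0]+Z*d[2])/1e3; print(st,np.round(RT.inv().apply(w),4))
E
```

```text
clock: 6.4
tcp_pos: [0.4904, 0.0667, 0.1252]
tool_rot: [3.139, 0.783, 1.327]
contact_force: [0.1, -0.5, 0.5]
opening: 0.0592
grasp_force: 0.0
clock: 7.0
tcp_pos: [0.494, 0.0665, 0.1246]
tool_rot: [3.13, 0.783, 1.327]
contact_force: [7.3, -3.6, 0.2]
opening: 0.0288
grasp_force: 20.0
[  76.2 -116.7  124.6] [ 7.25808681 -3.57040767  0.21947368]
0 [0. 0. 0.]
13 [0.0123 0.0051 0.0123]
26 [0.0234 0.0141 0.0234]
39 [0.0329 0.0263 0.0329]
52 [0.0401 0.0412 0.0401]
65 [0.0448 0.0581 0.0448]
78 [0.0467 0.076  0.0467]
91 [0.0457 0.094  0.0457]
104 [0.0419 0.1113 0.0419]
117 [0.0354 0.1269 0.0354]
130 [0.0265 0.1401 0.0265]
143 [0.0159 0.1501 0.0159]
156 [0.0039 0.1564 0.0039]
169 [-0.0088  0.1588 -0.0088]
```

```bash
python3 - <<'E'
import numpy as np
f=lambda a:np.array([-80*np.sin(np.radians(a))*.7071,-80*np.cos(np.radians(a))])
for k in range(4):
    a0=-10-42*k
    print(k,[ (f(a0-2.1*(i+1))-f(a0)).round(1).tolist() for i in range(20)])
E
```

```text
0 [[2.0, 0.6], [4.1, 1.2], [6.1, 2.0], [8.0, 2.9], [10.0, 3.9], [11.9, 4.9], [13.8, 6.1], [15.7, 7.4], [17.5, 8.7], [19.3, 10.2], [21.1, 11.8], [22.8, 13.4], [24.5, 15.1], [26.1, 17.0], [27.7, 18.9], [29.2, 20.9], [30.7, 22.9], [32.1, 25.0], [33.4, 27.3], [34.8, 29.5]]
1 [[1.2, 2.3], [2.4, 4.7], [3.6, 7.2], [4.6, 9.7], [5.6, 12.3], [6.5, 14.9], [7.4, 17.6], [8.2, 20.3], [8.9, 23.1], [9.5, 25.9], [10.1, 28.7], [10.6, 31.5], [11.0, 34.4], [11.4, 37.3], [11.6, 40.2], [11.8, 43.1], [11.9, 46.0], [12.0, 49.0], [12.0, 51.9], [11.9, 54.8]]
2 [[-0.2, 2.9], [-0.4, 5.8], [-0.8, 8.7], [-1.2, 11.6], [-1.7, 14.4], [-2.2, 17.3], [-2.8, 20.1], [-3.5, 22.8], [-4.3, 25.5], [-5.2, 28.2], [-6.1, 30.9], [-7.1, 33.4], [-8.1, 36.0], [-9.2, 38.5], [-10.4, 40.9], [-11.6, 43.2], [-12.9, 45.5], [-14.3, 47.7], [-15.7, 49.9], [-17.1, 52.0]]
3 [[-1.5, 2.0], [-3.1, 3.9], [-4.7, 5.8], [-6.4, 7.5], [-8.1, 9.2], [-9.8, 10.7], [-11.6, 12.2], [-13.4, 13.6], [-15.3, 14.9], [-17.2, 16.1], [-19.1, 17.2], [-21.1, 18.2], [-23.0, 19.1], [-25.0, 19.9], [-27.1, 20.6], [-29.1, 21.1], [-31.1, 21.6], [-33.2, 22.0], [-35.3, 22.2], [-37.3, 22.4]]
```

```bash
python3 -m inch '[[[0,0,0],[0.002,0.0016,0.002],215],[[0,0,0],[0.004,0.0032,0.004],215],[[0,0,0],[0.006,0.005,0.006],215],[[0,0,0],[0.008,0.006,0.008],215],[[0,0,0],[0.010,0.007,0.010],215],[[0,0,0],[0.012,0.008,0.012],215],[[0,0,0],[0.014,0.009,0.014],215],[[0,0,0],[0.0157,0.0104,0.0157],215],[[0,0,0],[0.0175,0.0117,0.0175],215],[[0,0,0],[0.0193,0.0132,0.0193],215]]' 25
python3 - <<'E'
from nav import *
s,p,R=cur();print(L(p),RT.inv().apply(s['contact_force']).round(1))
l=L(p);print(np.degrees(np.arctan2(l[2]-138.6,l[0])),np.hypot(l[2]-138.6,l[0]))
snap('top','top3');P=cloud(load('top3'))
z=P[...,2];r=np.hypot(P[...,0]-.5688,P[...,1]+.0725);q=z[(r>.062)&(r<.084)&(z<.475)];print('rim',np.median(q))
q0=cloud(load('top0'))[...,2];print(np.median(q0[(r>.062)&(r<.084)&(q0<.475)]))
E
```

```text
clock: 8.0
tcp_pos: [0.504, 0.0639, 0.097]
tool_rot: [3.137, 0.784, 1.328]
contact_force: [6.4, 0.6, 5.1]
opening: 0.0287
grasp_force: 25.0
[  65.8 -116.6   97. ] [-2.   6.  -5.1]
-32.30184565241649 77.84728640100437
rim 0.4588997330982938
0.46693783708628656
```

```bash
python3 -m inch '[[[0,0,0],[0.0018,0.0021,0.0018],215],[[0,0,0],[0.0035,0.0042,0.0035],215],[[0,0,0],[0.0052,0.0064,0.0052],215],[[0,0,0],[0.0068,0.0086,0.0068],215],[[0,0,0],[0.0084,0.0107,0.0084],215],[[0,0,0],[0.0099,0.0127,0.0099],215],[[0,0,0],[0.0114,0.0147,0.0114],215],[[0,0,0],[0.0128,0.0168,0.0128],215],[[0,0,0],[0.0141,0.0191,0.0141],215],[[0,0,0],[0.0155,0.0213,0.0155],215],[[0,0,0],[0.0167,0.0236,0.0167],215],[[0,0,0],[0.0179,0.026,0.0179],215],[[0,0,0],[0.0191,0.0285,0.0191],215],[[0,0,0],[0.0201,0.031,0.0201],215],[[0,0,0],[0.0211,0.0336,0.0211],215],[[0,0,0],[0.022,0.0362,0.022],215],[[0,0,0],[0.0229,0.0389,0.0229],215],[[0,0,0],[0.0237,0.0416,0.0237],215],[[0,0,0],[0.0244,0.0444,0.0244],215],[[0,0,0],[0.025,0.0472,0.025],215]]'
cat > chk.py <<'E'
from nav import *
import sys
s,p,R=cur();print(L(p),RT.inv().apply(s['contact_force']).round(1))
l=L(p);print(np.degrees(np.arctan2(l[2]-138.6,l[0])),np.hypot(l[2]-138.6,l[0]))
snap('top',sys.argv[1]);P=cloud(load(sys.argv[1]))
z=P[...,2];r=np.hypot(P[...,0]-.5688,P[...,1]+.0725);q=z[(r>.062)&(r<.084)&(z<.475)];m=np.median(q);print('rim',m,'above',.4325-m)
E
python3 chk.py top4
```

```text
clock: 10.05
tcp_pos: [0.5472, 0.0528, 0.0619]
tool_rot: [-3.14, 0.785, 1.33]
contact_force: [1.1, 2.7, 8.5]
opening: 0.0283
grasp_force: 25.0
[  21.3 -116.3   61.9] [-3.9  0.5 -8. ]
-74.47974185641141 79.6026381472373
rim 0.44307263015816767 above -0.010572630158167673
```

```bash
python3 -m inch '[[[0,0,0],[0.0003,0.0028,0.0003],215],[[0,0,0],[0.0005,0.0056,0.0005],215],[[0,0,0],[0.0006,0.0085,0.0006],215],[[0,0,0],[0.0007,0.0114,0.0007],215],[[0,0,0],[0.0007,0.0143,0.0007],215],[[0,0,0],[0.0009,0.0172,0.0009],215],[[0,0,0],[0.001,0.0201,0.001],215],[[0,0,0],[0.0011,0.0231,0.0011],215],[[0,0,0],[0.0011,0.026,0.0011],215],[[0,0,0],[0.001,0.0289,0.001],215],[[0,0,0],[0.0008,0.0318,0.0008],215],[[0,0,0],[0.0006,0.0347,0.0006],215],[[0,0,0],[0.0002,0.0376,0.0002],215],[[0,0,0],[-0.0002,0.0405,-0.0002],215],[[0,0,0],[-0.0007,0.0433,-0.0007],215],[[0,0,0],[-0.0012,0.0462,-0.0012],215],[[0,0,0],[-0.0018,0.049,-0.0018],215],[[0,0,0],[-0.0025,0.0517,-0.0025],215],[[0,0,0],[-0.0033,0.0544,-0.0033],215],[[0,0,0],[-0.0042,0.0571,-0.0042],215]]'
python3 chk.py top5
```

```text
clock: 12.1
tcp_pos: [0.6043, 0.0386, 0.0669]
tool_rot: [3.141, 0.784, 1.33]
contact_force: [0.6, -4.6, -12.1]
opening: 0.0285
grasp_force: 25.0
[ -37.6 -116.3   66.9] [ 5.5  1.7 11.6]
-117.6728425537466 80.96079298030621
rim 0.42633154042526833 above 0.006168459574731666
```

```bash
python3 -m inch '[[[0,0,0],[0,0.003,0],215],[[0,0,0],[-0.0004,0.0058,-0.0004],215],[[0,0,0],[-0.0012,0.0087,-0.0012],215],[[0,0,0],[-0.0022,0.0114,-0.0022],215],[[0,0,0],[-0.0034,0.014,-0.0034],215],[[0,0,0],[-0.0046,0.0165,-0.0046],215],[[0,0,0],[-0.006,0.0189,-0.006],215],[[0,0,0],[-0.0074,0.0212,-0.0074],215],[[0,0,0],[-0.0089,0.0235,-0.0089],215],[[0,0,0],[-0.0104,0.0257,-0.0104],215],[[0,0,0],[-0.012,0.0278,-0.012],215],[[0,0,0],[-0.0136,0.0297,-0.0136],215],[[0,0,0],[-0.0153,0.0316,-0.0153],215],[[0,0,0],[-0.017,0.0333,-0.017],215],[[0,0,0],[-0.0188,0.035,-0.0188],215],[[0,0,0],[-0.0205,0.0365,-0.0205],215],[[0,0,0],[-0.0223,0.038,-0.0223],215],[[0,0,0],[-0.0241,0.0394,-0.0241],215]]'
python3 chk.py top6
```

```text
clock: 13.95
tcp_pos: [0.6398, 0.0293, 0.1018]
tool_rot: [-3.137, 0.786, 1.331]
contact_force: [-6.9, 0.4, 0.3]
opening: 0.0286
grasp_force: 25.0
[ -74.3 -115.9  101.8] [-1.1 -6.8  0.7]
-153.65127490210946 82.91399158163837
rim 0.4122028846522554 above 0.020297115347744588
```

```bash
python3 -m inch '[[[0,0,0],[-0.0022,0.001,-0.0022],215],[[0,0,0],[-0.0045,0.0018,-0.0045],215],[[0,0,0],[-0.0068,0.0025,-0.0068],215],[[0,0,0],[-0.0091,0.0035,-0.0091],215],[[0,0,0],[-0.0115,0.0043,-0.0115],215],[[0,0,0],[-0.0139,0.0051,-0.0139],215],[[0,0,0],[-0.0163,0.0057,-0.0163],215],[[0,0,0],[-0.0187,0.0063,-0.0187],215],[[0,0,0],[-0.0211,0.0066,-0.0211],215],[[0,0,0],[-0.0211,0.0066,-0.0211],215],[[0,0,0],[-0.0211,0.0066,-0.0211],215]]'
python3 chk.py top7
```

```text
clock: 15.1
tcp_pos: [0.648, 0.0273, 0.1317]
tool_rot: [3.141, 0.785, 1.329]
contact_force: [-4.0, -2.3, 0.3]
opening: 0.0284
grasp_force: 25.0
[ -82.7 -116.   131.7] [-2.5 -3.4  2. ]
-175.23062471782762 82.98734843336061
rim 0.40362870392590766 above 0.028871296074092334
```

```bash
python3 -m inch '[[[0,0,0],[-0.0012,0,-0.0012],215],[[0,0,0],[-0.0024,0,-0.0024],215],[[0,0,0],[-0.0024,0,-0.0024],215],[[0,0,0],[-0.0024,0,-0.0024],215]]'
python3 chk.py top8; python3 - <<'E'
from nav import *
P=cloud(snap('scene','scene8'));z=P[...,2];r=np.hypot(P[...,0]-.5688,P[...,1]+.0725);q=z[(r>.064)&(r<.084)&(z<.43)&(z>.39)];print('scene rim',np.median(q), .4337-np.median(q))
E
```

```text
clock: 15.55
tcp_pos: [0.6482, 0.0273, 0.1345]
tool_rot: [-3.141, 0.785, 1.33]
contact_force: [-3.8, -3.6, -1.9]
opening: 0.0283
grasp_force: 25.0
[ -82.9 -116.   134.5] [-1.8 -2.8  4.4]
-177.16861949954975 83.00132529062412
rim 0.40282558408784475 above 0.02967441591215525
scene rim 0.40384564856132554 0.02985435143867443
```

```bash
python3 -m inch '[[[0,0,0],[0,-0.001,0.001],150],[[0,0,0],[0,-0.001,0.001],95],[[0,0,0],[0,-0.001,0.001],95],[[0,0,0],[0,-0.001,0.001],95],[[0,0,0],[0,-0.001,0.001],95],[[0,0,0],[0,-0.001,-0.02],95],[[0,0,0],[0,-0.001,-0.05],95],[[0,0,0],[0,-0.001,-0.09],95],[[0,0,0],[0,-0.001,-0.13],119],[[0,0,0],[0,-0.001,-0.13],119]]'
python3 chk.py top9; python3 -c "
from nav import *
to(W(87,-217,364));to(W(87,-97,244))"
```

```text
clock: 16.65
tcp_pos: [0.6713, 0.1207, 0.2299]
tool_rot: [3.131, 0.779, 1.325]
contact_force: [0.1, 0.1, 1.0]
opening: 0.0508
grasp_force: 0.0
[ -82.8 -212.2  229.9] [-0.6  0.  -0.9]
132.20489532909966 123.25392488679621
rim 0.4028231039549397 above 0.029676896045060297
turn [ 0.0068 -0.004   0.0009] shift [-0.091  -0.1686 -0.1025] rows 0.05283246789746908 4.34547022411704
turn [ 0.0068 -0.004   0.0009] shift [-0.0917 -0.1697  0.0672] rows 0.05283246789746908 4.085620166306452
```

```bash
python3 -m inch '[[[0,0,0],[-0.03,-0.03,-0.04],119],[[0,0,0],[-0.06,-0.06,-0.08],119],[[0,0,0],[-0.091,-0.1,-0.1],119],[[0,0,0],[-0.091,-0.14,-0.1],119],[[0,0,0],[-0.091,-0.169,-0.1],119],[[0,0,0],[-0.091,-0.169,-0.1],119],[[0,0,0],[-0.091,-0.169,-0.1],119]]' && python3 -m inch '[[[0,0,0],[0,0,0.04],119],[[0,0,0],[0,0,0.08],119],[[0,0,0],[0,0,0.12],119],[[0,0,0],[0,0,0.15],119],[[0,0,0],[0,0,0.168],119],[[0,0,0],[0,0,0.168],119],[[0,0,0],[0,0,0.168],119]]'
python3 -c "
from nav import *
s,p,R=cur();print(L(p))"
```

```text
clock: 17.4
tcp_pos: [0.5063, 0.1628, 0.361]
tool_rot: [-3.141, 0.785, 1.331]
contact_force: [0.5, -0.7, -0.5]
opening: 0.0501
grasp_force: 0.0
clock: 18.1
tcp_pos: [0.4791, 0.0477, 0.2419]
tool_rot: [-3.141, 0.785, 1.329]
contact_force: [0.8, -0.6, 0.6]
opening: 0.0502
grasp_force: 0.0
[ 86.2 -94.9 241.9]
```

Now I push towards lift −x, which is tool +y, and then re-centre.

```bash
python3 -m inch '[[[0,0,0],[0,0.01,0],119],[[0,0,0],[0,0.017,0],119],[[0,0,0],[-0.001,0.022,-0.001],119],[[0,0,0],[-0.002,0.027,-0.002],119],[[0,0,0],[-0.003,0.032,-0.003],119],[[0,0,0],[-0.003,0.037,-0.003],119],[[0,0,0],[-0.003,0.042,-0.003],119],[[0,0,0],[-0.003,0.047,-0.003],119],[[0,0,0],[-0.003,0.05,-0.003],119],[[0,0,0],[-0.003,0.05,-0.003],119],[[0,0,0],[-0.003,0.038,-0.003],119],[[0,0,0],[-0.003,0.034,-0.003],119]]'
python3 chk.py top10; python3 - <<'E'
from nav import *
snap('scene','scene10')
for n in('top10','scene10'):
    P=cloud(load(n)).reshape(-1,3);P=P[np.isfinite(P[:,2])];l=np.array([(P-O)@X,(P-O)@Y,(P-O)@Z]).T*1e3
    q=l[(l[:,1]>-76)&(l[:,1]<-50)&(l[:,0]>30)&(l[:,0]<110)&(abs(l[:,2]-245)<22)]
    print(len(q),np.median(q,0),q.min(0),q.max(0))
E
```

```text
clock: 19.3
tcp_pos: [0.5097, 0.0405, 0.2467]
tool_rot: [-3.14, 0.784, 1.331]
contact_force: [-1.3, -1.1, 0.5]
opening: 0.0499
grasp_force: 0.0
[ 54.7 -95.3 246.7] [-1.3 -1.   0.6]
63.15999887233005 121.1515579759501
rim 0.4026869953152452 above 0.029813004684754785
16 [ 58.0203517  -70.77324986 252.58069098] [ 50.54221162 -75.42626274 249.45009407] [ 60.99466654 -60.33294079 258.234123  ]
10 [ 54.94354741 -71.91835389 254.67185703] [ 48.64159868 -75.50722696 252.68229478] [ 58.29115637 -65.29734457 259.7581855 ]
```

The pawl is back on the wheel. I withdraw clear of everything and verify.

```bash
python3 -m inch '[[[0,0,0],[0,0,-0.03],119],[[0,0,0],[0,0,-0.07],119],[[0,0,0],[0,0,-0.11],119],[[0,0,0],[0,0,-0.15],119],[[0,0,0],[0,-0.03,-0.18],119],[[0,0,0],[0,-0.07,-0.18],119],[[0,0,0],[0,-0.07,-0.18],119],[[0,0,0],[0,-0.07,-0.18],119],[[0,0,0],[0,-0.07,-0.18],119]]'
python3 chk.py top11; python3 - <<'E'
from nav import *
snap('scene','scene11')
for n in('top11','scene11'):
    P=cloud(load(n)).reshape(-1,3);P=P[np.isfinite(P[:,2])];l=np.array([(P-O)@X,(P-O)@Y,(P-O)@Z]).T*1e3
    q=l[(l[:,1]>-112)&(l[:,1]<-50)&(l[:,0]>30)&(l[:,0]<110)&(abs(l[:,2]-245)<22)]
    print(len(q),np.median(q,0),q.min(0),q.max(0))
a=cv2.imread('pics/top11.png')[150:350,180:440];b=cv2.imread('pics/scene11.png')[170:370,220:480]
cv2.imwrite('pics/c2.png',cv2.resize(np.vstack([a,b]),None,fx=1.5,fy=1.5))
E
```

```text
clock: 20.3
tcp_pos: [0.4742, 0.1801, 0.374]
tool_rot: [3.141, 0.784, 1.329]
contact_force: [-0.7, 0.5, -0.8]
opening: 0.0502
grasp_force: 0.0
[ 122.9 -222.1  374. ] [ 0.8 -0.8  0.4]
62.43138613291863 265.5514451099824
rim 0.4028458300955621 above 0.02965416990443792
76 [ 56.10699337 -88.71582032 253.37146807] [  46.17117606 -105.48924242  244.41441433] [ 62.60194002 -60.58020211 261.37791989]
58 [ 53.15371306 -90.808631   255.49367593] [  45.24951224 -107.53096511  247.63793457] [ 59.54497601 -65.3989639  263.62005902]
```

View pics/c2.png

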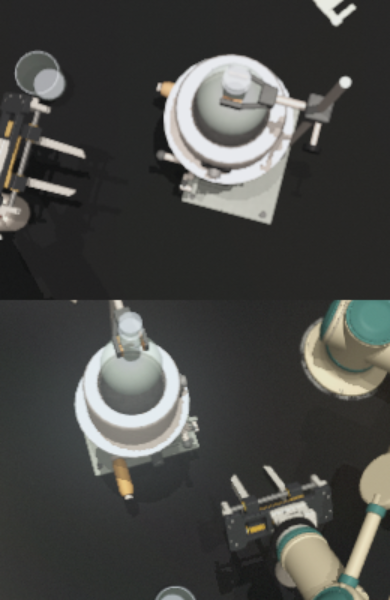

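The mantle is down with the flask hanging above it, and the handle is on the far side (165,88 top half; 122,480 scene half). The pawl pin is back on at (165,157), and the arm is clear of everything.

```bash
python3 -c "
from plant import ticket; print(ticket.sign_off())"
```

```text
the job is handed in; nothing more can be done
None
```

The job is handed in at 20.3 s: the mantle is lowered until the flask hangs about 30 mm above its rim by camera, the crank was eased back over about 8 s, the pawl is back on the wheel, and the arm is clear with nothing else touched.

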